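# Turn a proofed seal stone over and put it away face up

### The job

The cream seal stone on the green stamping mat has just been proofed and still stands on its inked carved face: lay it down on its side on the mat and let go of it, then take a fresh hold and put it away in the empty middle well of the walnut tray just like its neighbours, standing fully down in the well with the red face up and the bamboo side facing the brass-plated edge of the tray. Soapstone chips, so never drop it or let it topple. Leave the two seals in the tray, the red paste dish and the graver as they are.

Things in the scene. Friction and masses are not known exactly. Their poses are not given: they have to be found in the camera images.
- seal: The cream soapstone seal to put away: square prism 40 x 40 x 100 mm, about 0.42 kg. Origin at the centre of its carved end face (red ink, cream cut lines); z runs from there to the plain head end at z = 100 mm; x points out of the side with a dark green bamboo relief (other sides plain). At the start it stands on the mat on its face, z up; put away it has z down.
- seal_mid (a point): Centre of the seal stone's volume (50 mm from either end).
- seal_face (a point): Centre of the red carved face of the seal stone.
- seal_head (a point): Centre of the plain head end of the seal stone, the end that must stand on the well's floor.
- seal_bamboo (a point): Middle of the bamboo side of the cream seal, 20 mm from its long axis. At the start it faces within 1.2 rad of world +x.
- mat: Green stamping mat, 220 x 220 mm, 3 mm thick, fixed flat on the desk, a white proof slip on part of it (look only). Origin at the centre of its underside, axes along its edges, z up; top at z = 3 mm. Its centre is 0.51 to 0.59 m ahead of the robot, 0.18 to 0.24 m to one side; the tray is on the other side, and either may be on the left.
- tray: Walnut tray, fixed: block 84 (x) by 244 (y) by 24 mm high. Origin at the centre of its underside, z up. Three square wells 48 x 48 mm, 14 mm deep, at y = -76, 0, +76 mm, flat floors at z = 10 mm; the outer two hold other seals, the middle is empty. The edge at +x has the brass plate (150 mm long) and faces world +x, away from the robot, within 0.4 rad.
- tray_well (a point): Centre of the floor of the empty middle well, 10 mm above the desk.
- seal_rust: Rust-brown seal, 40 x 40 x 84 mm, loose, standing in the tray's well at y = +76 mm, red face up, bamboo side towards the brass plate. Origin at the centre of its lower end. Its top is 94 mm above the desk. Leave it.
- seal_grey: Grey-green seal, 40 x 40 x 90 mm, loose, standing in the tray's well at y = -76 mm, red face up, bamboo side towards the brass plate. Origin at the centre of its lower end. Its top is 100 mm above the desk. Leave it.
- dish: Blue porcelain dish of red seal paste, 68 mm across, 30 mm high, loose, near the desk's centre line beyond the mat and tray. Origin at the centre of its underside. Leave it.
- graver: Graver, a wooden-handled engraving tool 145 mm long and 23 mm thick, loose, lying along its x axis near the desk's centre line between mat and tray. Origin on the desk under its middle. Leave it.

How it is judged:
By the outcome, as a careful person would: the job done as asked, in the order asked, and still so for the second after the job is handed in, with the robot touching nothing.
It also fails if it takes over 67 s, if anything falls off the work surface, if the arm or the gripper's body presses on something with over 40 N, if the wrist force passes 120 N, or if a joint passes its speed limit or range.

### The arm

A 6-joint arm with a two-finger parallel gripper is mounted at the origin on the work surface. World frame = base frame: x ahead of the robot, y to its left, z up, the work surface at z = 0. Lengths are in m, angles in degrees, forces in N, time in s.
With the tool pointing down it reaches from about 0.325 to 0.9 m from the base axis. Payload 3.5 kg.
Tool frame: the origin (TCP) lies midway between the tips of the shut fingers; the grasp point (between the pads) lies 19 mm behind it; z points along the fingers, y is the line along which they close (so a half turn about z gives the same grasp; the last joint's range is limited). The gripper opens to 85 mm and grips with 20 to 120 N. Pads are 22 mm wide; open, the fingers measure 114 mm over their backs; the gripper's body (76 mm by 85 mm) begins 54 mm behind the grasp point. The pads swing forward as they close: fully open they stand 13 mm farther back than shut.
Start: joints at [-77.086, 15.837, -1.513, 72.651, 0, 84.076], TCP at [0.202, -0.592, 0.231] pointing down, gripper open.
Joint ranges: [-178.77, 178.77], [-48.84, 107.48], [-61.69, 71.31], [-111.58, 123.2], [-90, 87.43], [-180, 180]. Speed limits (degrees/s): [147.25, 147.25, 180, 180, 180, 180].

### API

Orientations are given as [roll, pitch, yaw] about the fixed x, y, z axes, in that order (R = Rz(yaw) Ry(pitch) Rx(roll)).
In Python, from workcell import manip gives the robot as it stands. The module is installed in compiled form; this text tells all that it offers.
- The arm moves only by the tool servo_tool, never from a script. Its argument "targets" is one flat list of numbers, 5 for each row, row after row: the closure, from 0 (fully open) to 1 (shut), then the shift along the tool's x, y, z in cm, then the turn about the tool's z in degrees. A call has 1 to 8 rows; each row shifts and turns the commanded pose from where the row before left it, along the tool's axes as they then stand; what a row does not reach is not made up. A row lasts 1/8 s, in which the tool goes at most 62.5 mm and 10.7 degrees, less where a joint would pass 70% of its speed; a pose out of reach is approached as far as the arm can. A call with a gripper value outside its range is refused whole. The fingers move at their own pace and stop on an object; "force" is the grip in N (left out, the last holds). Time passes only in rows, so rows that do not move let the fingers close. It gives the time, the measured TCP pose, the force, the opening and the grip force at its end, in the units of the state.
- manip.read_state(): the state, without advancing time (a new reading comes with each control period).
- manip.grab_frame(name): name is "side" or "top"; returns a dict with "image" (420x560x3 uint8, blue, green, red), "range_z" (420x560 float32, m along the optical axis (not along the pixel's ray), 0 where there is no reading), "camera_matrix" (3x3 intrinsics, pixels), "T" (4x4, takes a point from camera to world coordinates). Camera axes: x right, y down, z forward; pixel columns grow to the right and rows downward; lengths in m; the calibration is good to about 2 mm. A picture is of the moment at which its call begins.
- manip.hand_in(): hands the job in; it is judged then, once.
Trained networks look in the newest picture that a camera, given by its name, has taken for a name from the list of things; names that differ only in an ending like _2 or _b are one class to them, and where a whole thing is asked for, a point or a joint stands for the part that bears it (a point fixed in the world has none). Each returns a list of dicts, best first, with "score" (0 to 1); they miss things now and then, are a little off and sometimes report something else, mostly with a low value. They report only what shows in the picture. A call takes as long as a camera call.
- manip.spot_in(camera, name): "uv" ([column, row] in pixels, amid what is visible of it).
- manip.cut_out(camera, name): "mask" (420x560 bool, what is visible of it) and "uv" ([column, row] in pixels, amid what is visible of it).
The state is a dict: "time_s": time; "joint_pos": joint angles; "qd": joint speeds; "effort": joint torques, N m; "position": TCP position; "tcp_rot": TCP orientation; "wrist_force": force on the tool from outside, world axes, zero at the start; "ft_torque": the same for the moment, N m; "gripper_width": finger opening in m; "grasp_force": force on a finger pad.
Only numpy, scipy, OpenCV 4.12 (cv2) and the standard library are available. Lean on these libraries where they do the work, as an engineer would, in place of code of your own. Each camera call takes 0.05 s, during which the arm holds its last target. There are 200 camera calls.

## Working session

There is one attempt and no reset: what is moved stays moved. The work goes in short steps, Python scripts to look and compute and a tool call to move; the robot and the scene stay as the last step left them, time stands still between calls to the robot, and variables do not carry over. Pictures are saved under pics/ and viewed, at most 10 in all, crops included, and the job is handed in when it is done.

Besides the shell and the picture viewer there is one more tool, called after ">>>" by a JSON object that holds its "method" and its "body". servo_tool: Moves the arm, as the interface text tells. Its arguments: {"type":"object","properties":{"targets":{"type":"array","items":{"type":"number"}},"force":{"type":"number"}},"required":["targets"]}

```bash
mkdir -p pics
python3 - <<'E'
from workcell import manip
import cv2,numpy as np
for n in("side","top"):
    f=manip.grab_frame(n); cv2.imwrite(f"pics/{n}0.png",f["image"]); np.savez(n+"0.npz",**f)
    print(n,np.round(f["T"],3).tolist(),f["camera_matrix"].tolist())
print(manip.read_state())
E
```

```text
side [[0.94, -0.221, 0.261, 0.368], [-0.342, -0.6, 0.723, -0.582], [-0.004, -0.769, -0.639, 0.636], [0.0, 0.0, 0.0, 1.0]] [[415.65872860966385, 0.0, 286.3698135602064], [0.0, 415.65872860966385, 206.0637273605635], [0.0, 0.0, 1.0]]
top [[-0.006, -0.983, 0.185, 0.389], [-1.0, 0.008, 0.009, -0.002], [-0.01, -0.185, -0.983, 1.16], [0.0, 0.0, 0.0, 1.0]] [[469.5958747620517, 0.0, 282.9802302815181], [0.0, 469.5958747620517, 202.40063653009383], [0.0, 0.0, 1.0]]
{'time_s': 0.1, 'joint_pos': array([-7.70875740e+01,  1.58748308e+01, -1.59078412e+00,  7.26521658e+01,
       -8.72257705e-05,  8.40764858e+01]), 'qd': array([ 0.00739306, -0.04540061,  0.14616744, -0.02896308,  0.07348841,
        0.03231354]), 'effort': array([ 1.11791464e-04, -4.46708679e+01,  2.96128339e+01,  8.47811694e-03,
       -1.43340203e-04, -1.75302819e-05]), 'position': array([ 0.20162378, -0.5908208 ,  0.23025488]), 'tcp_rot': array([-1.79882839e+02, -1.20682884e-02,  1.88359279e+01]), 'wrist_force': array([-0.18135822, -0.06373028,  0.60992587]), 'ft_torque': array([-0.09021792, -0.03806309,  0.02544849]), 'grasp_force': 0.0, 'gripper_width': 0.0853131305535149}
```

View pics/side0.png

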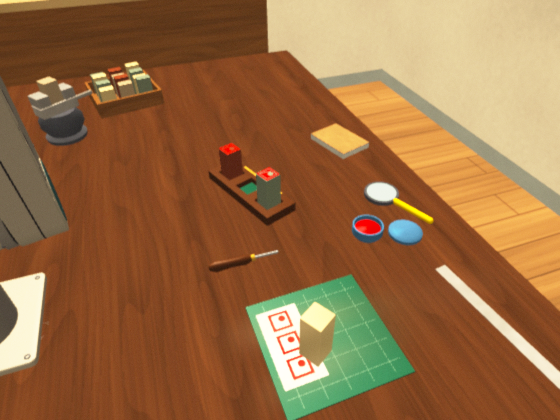

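View pics/top0.png

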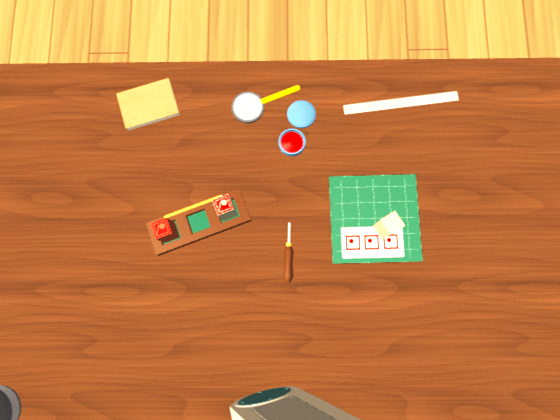

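The seal stands on the mat on the right (side ≈(317,333), top ≈(390,225)). The tray is on the left, with its empty well at top ≈(200,220). Next I'll measure the poses.

```bash
cat > h.py <<'E'
import cv2,numpy as np
from workcell import manip
def cloud(f):
    z=f["range_z"];K=f["camera_matrix"];v,u=np.mgrid[:420,:560]
    P=np.stack([(u-K[0,2])/K[0,0]*z,(v-K[1,2])/K[1,1]*z,z],-1)
    return P@f["T"][:3,:3].T+f["T"][:3,3]
def rect(P):
    c,s,a=cv2.minAreaRect((P[:,:2]*1000).astype(np.float32)); return np.round(c,1),np.round(s,1),round(a,1)
E
python3 - <<'E'
from h import *
for n in("top","side"):
    f=dict(np.load(n+"0.npz"));W=cloud(f);ok=f["range_z"]>0
    for nm in("seal","seal_rust","seal_grey"):
        r=manip.cut_out(n,nm)
        for d in r[:2]:
            P=W[d["mask"]&ok]; zt=np.percentile(P[:,2],97); T=P[abs(P[:,2]-zt)<.006]
            print(n,nm,round(d["score"],2),np.round(d["uv"]),"ztop",round(zt,4),rect(T),len(T))
    for nm in("tray","mat","seal_bamboo","graver","dish"):
        r=manip.cut_out(n,nm)
        for d in r[:1]:
            P=W[d["mask"]&ok]
            if nm=="tray": P=P[(P[:,2]>.018)&(P[:,2]<.03)]
            print(n,nm,round(d["score"],2),np.round(d["uv"]),rect(P),np.round(np.median(P[:,2]),4),np.round(P.min(0),3),np.round(P.max(0),3))
E
```

```text
top seal 0.68 [388. 223.] ztop 0.1048 (array([ 540.2, -238.2]), array([39.3, 38.5]), 31.1) 263
top seal_rust 0.68 [166. 230.] ztop 0.0958 (array([532.7, 289.3]), array([38.5, 40.7]), 20.2) 273
top seal_grey 0.97 [223. 209.] ztop 0.1023 (array([585.9, 147.4]), array([39.7, 39.1]), 21.8) 251
top tray 0.68 [195. 219.] (array([559.3, 218.5]), array([ 85.3, 244.2]), 20.7) 0.0223 [0.479 0.092 0.018] [0.639 0.343 0.03 ]
top mat 0.59 [374. 216.] (array([ 567.3, -218.6]), array([221.3, 220.8]), 0.8) 0.0014 [ 0.457 -0.33  -0.007] [ 0.679 -0.107  0.102]
top seal_bamboo 0.6 [388. 223.] (array([ 547.2, -251.7]), array([40.3, 70.6]), 29.6) 0.1001 [ 0.514 -0.287 -0.001] [ 0.57  -0.213  0.106]
top graver 0.6 [288. 258.] (array([480.5,  -3.3]), array([ 19.5, 131.6]), 89.5) 0.0169 [ 0.415 -0.013 -0.003] [0.546 0.007 0.026]
side seal 0.71 [314. 330.] ztop 0.1036 (array([ 539.9, -242.1]), array([39.9, 39.8]), 31.5) 596
side seal_rust 0.98 [230. 161.] ztop 0.094 (array([532.9, 287.1]), array([40.5, 42.5]), 20.6) 169
side seal_grey 0.7 [268. 189.] ztop 0.1002 (array([585.5, 144.2]), array([40.2, 41.3]), 21.6) 222
side tray 0.63 [250. 195.] (array([559.3, 215.4]), array([ 86.2, 244.7]), 20.5) 0.0224 [0.479 0.089 0.018] [0.639 0.324 0.026]
side mat 0.64 [332. 351.] (array([ 567.6, -218.2]), array([223.5, 225.3]), 1.0) 0.0023 [ 0.454 -0.332 -0.003] [ 0.679 -0.106  0.103]
side seal_bamboo 0.59 [314. 333.] (array([ 556.1, -207.5]), array([129.7,  59.3]), 68.0) 0.0767 [ 0.513 -0.268 -0.   ] [ 0.587 -0.147  0.105]
side graver 0.75 [233. 261.] (array([481.1,  -4.9]), array([139.4,  24.1]), 1.8) 0.0161 [ 0.411 -0.017 -0.002] [0.551 0.009 0.023]
side dish 0.71 [368. 227.] (array([7.666e+02, 5.000e-01]), array([108.6,  66.7]), 63.5) 0.0228 [ 0.725 -0.05  -0.003] [0.812 0.049 0.031]
```

```bash
python3 -c "
import cv2
i=cv2.imread('pics/side0.png');j=cv2.imread('pics/top0.png')
a=cv2.resize(i[295:375,280:360],(480,480),interpolation=2)
cv2.imwrite('pics/c0.png',a)"
```

```text
(no output)
```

View pics/c0.png

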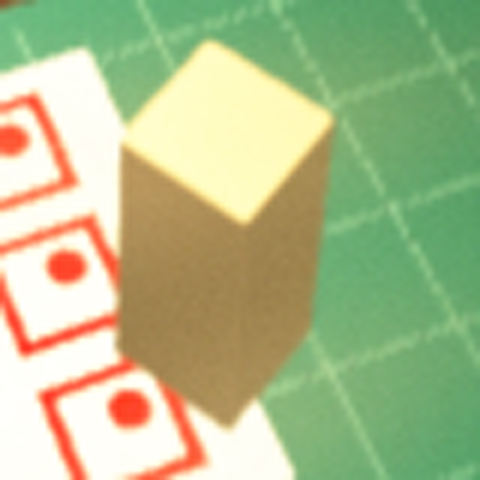

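Both visible sides are plain, so the bamboo side is the hidden one at yaw ≈31°. The plan is to hold the seal on its bamboo side and the opposite side, then pivot it between the pads.

```bash
cat >> h.py <<'E'
def plan(p,yaw,wps):
    """wps: (closure,x,y,z,yaw,n rows); prints rows (cm,deg), rounded, tracking the rounding"""
    p=np.array(p,float); 
    for c,x,y,z,yw,n in wps:
        g=np.array([x,y,z])
        for k in range(n,0,-1):
            d=(g-p)/k; a=np.radians(yaw); X=np.array([np.cos(a),np.sin(a),0]);Y=np.array([np.sin(a),-np.cos(a),0])
            s=np.round(np.array([d@X,d@Y,-d[2]])*100,1); t=round(-(yw-yaw)/k,1)
            print(f"{c},{s[0]},{s[1]},{s[2]},{t},")
            p=p+(X*s[0]+Y*s[1])/100-np.array([0,0,s[2]/100]); yaw-=t
    print(p,yaw)
E
python3 - <<'E'
from h import *
s=manip.read_state()
plan(s["position"],s["tcp_rot"][2],[(0,.50,-.28,.20,105,8),(0,.540,-.241,.13,121,3),(0,.540,-.241,.055,121,3),(0,.54,-.241,.055,121,2)])
E
```

```text
0,4.8,-2.5,0.4,-10.8,
0,5.2,-1.5,0.4,-10.8,
0,5.4,-0.6,0.4,-10.8,
0,5.4,0.5,0.4,-10.8,
0,5.2,1.5,0.4,-10.7,
0,4.8,2.4,0.4,-10.8,
0,4.3,3.2,0.4,-10.7,
0,3.5,3.9,0.3,-10.8,
0,0.9,1.6,2.3,-5.3,
0,0.8,1.7,2.4,-5.3,
0,0.6,1.8,2.3,-5.4,
0,-0.0,0.0,2.5,0.0,
0,-0.0,0.0,2.5,0.0,
0,-0.0,0.0,2.5,0.0,
0,-0.0,0.0,0.0,0.0,
0,-0.0,0.0,0.0,0.0,
[ 0.53950811 -0.24104579  0.05535216] 121.03867963778406
```

>>> {"method": "servo_tool", "body": {"targets": [0, 4.8, -2.5, 0.4, -10.5, 0, 5.2, -1.5, 0.4, -10.5, 0, 5.4, -0.6, 0.4, -10.5, 0, 5.4, 0.5, 0.4, -10.5, 0, 5.2, 1.5, 0.4, -10.5, 0, 4.8, 2.4, 0.4, -10.5, 0, 4.3, 3.2, 0.4, -10.5, 0, 3.5, 3.9, 0.3, -10.5], "force": 25}}

```text
time_s: 1.9
position: [0.5061, -0.2844, 0.2003]
tcp_rot: [180.0, 0.0, 103.2]
wrist_force: [0.3, -0.1, 1.0]
gripper_width: 0.0851
grasp_force: 0.0
```

Run:
```python
from h import *
s=manip.read_state();print(s["qd"].round(1))
plan(s["position"],s["tcp_rot"][2],[(0,.540,-.2405,.13,121,3),(0,.540,-.2405,.13,121,2)])
```

```text
[ 41.7  11.2  11.2  -0.6  -0.2 -41.8]
0,1.2,1.4,2.3,-5.9,
0,1.0,1.6,2.4,-6.0,
0,0.8,1.6,2.3,-5.9,
0,0.0,0.0,0.0,-0.0,
0,0.0,0.0,0.0,-0.0,
[ 0.53990278 -0.24077363  0.13034794] 120.99051379048964
```

>>> {"method": "servo_tool", "body": {"targets": [0, 1.2, 1.4, 2.3, -5.9, 0, 1.0, 1.6, 2.4, -6.0, 0, 0.8, 1.6, 2.3, -5.9, 0, 0, 0, 0, 0, 0, 0, 0, 0, 0]}}

```text
time_s: 2.52
position: [0.5392, -0.243, 0.1311]
tcp_rot: [180.0, 0.1, 120.5]
wrist_force: [0.3, 0.1, 0.9]
gripper_width: 0.0857
grasp_force: 0.0
```

Run:
```python
from h import *
s=manip.read_state();print(s["position"],s["tcp_rot"],s["qd"].round(1))
plan(s["position"],s["tcp_rot"][2],[(0,.540,-.2405,.055,121,4)])
```

```text
[ 0.53923474 -0.24301319  0.13114434] [1.79995203e+02 6.13146571e-02 1.20548096e+02] [-0.6 -0.7  0.7 -0.2  0.1 -0.1]
0,0.0,0.0,1.9,-0.1,
0,0.1,0.1,1.9,-0.1,
0,0.0,0.0,1.9,-0.1,
0,0.1,0.1,1.9,-0.2,
[ 0.53993106 -0.24027182  0.05514434] 121.04809586118598
```

>>> {"method": "servo_tool", "body": {"targets": [0, 0.2, 0.2, 2.5, -0.5, 0, 0, 0, 2.6, 0, 0, 0, 0, 2.5, 0, 0, 0, 0, 0, 0, 1, 0, 0, 0, 0, 1, 0, 0, 0, 0, 1, 0, 0, 0, 0, 1, 0, 0, 0, 0], "force": 25}}

```text
time_s: 3.52
position: [0.5406, -0.2404, 0.0558]
tcp_rot: [180.0, 0.1, 121.1]
wrist_force: [-1.0, -0.7, 6.4]
gripper_width: 0.0399
grasp_force: 30.9
```

>>> {"method": "servo_tool", "body": {"targets": [1, 0, 0, -0.8, 0, 1, -0.5, 0.3, -0.7, 0, 1, -1.5, 1.0, 0, 0, 1, -1.5, 1.0, 0, 0, 1, -1.5, 0.7, 0, 0, 1, 0, 0, 0.6, 0, 1, 0, 0, 0.4, 0, 1, 0, 0, 0.3, 0], "force": 40}}

```text
time_s: 4.53
position: [0.5899, -0.2661, 0.056]
tcp_rot: [-179.9, -0.1, 121.1]
wrist_force: [-3.4, 1.9, 9.4]
gripper_width: 0.0396
grasp_force: 42.3
```

>>> {"method": "servo_tool", "body": {"targets": [1, 0, 0, 0.1, 0, 1, 0, 0, 0.1, 0, 1, 0, 0, 0, 0], "force": 30}}

```text
time_s: 4.9
position: [0.5899, -0.2661, 0.056]
tcp_rot: [-179.9, -0.1, 121.1]
wrist_force: [-5.0, 2.6, 8.2]
gripper_width: 0.0394
grasp_force: 42.3
```

Run:
```python
from h import *
f=manip.grab_frame("side");cv2.imwrite("pics/s1.png",cv2.resize(f["image"][230:410,230:430],(800,720)[::1] if 0 else (660,594),interpolation=2))
W=cloud(f);d=manip.cut_out("side","seal")[0];P=W[d["mask"]&(f["range_z"]>0)];print(P.min(0),P.max(0))
```

```text
[ 5.59067020e-01 -2.93638605e-01  8.37710975e-07] [ 0.62479056 -0.26012572  0.10427604]
```

View pics/s1.png

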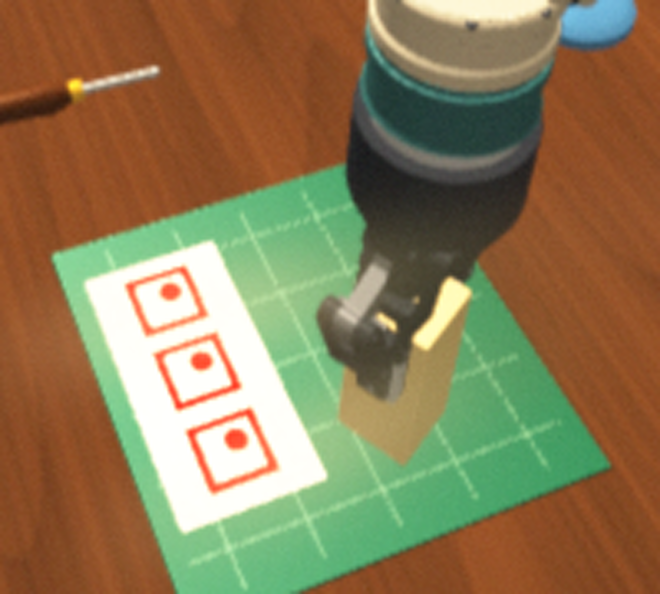

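>>> {"method": "servo_tool", "body": {"targets": [1, 0, 0, 0, 0, 1, 0.7, 0, -0.1, 0, 1, 0.7, 0, 0, 0, 1, 0.7, 0, 0, 0, 1, 0, 0, 0, 0], "force": 20}}

```text
time_s: 5.62
position: [0.5806, -0.2484, 0.0559]
tcp_rot: [179.9, 0.0, 121.2]
wrist_force: [0.1, 0.3, 3.3]
gripper_width: 0.0391
grasp_force: 41.6
```

```bash
cat >> h.py <<'E'
def tilt(yaw=121.0,save=None,cam="side"):
    f=manip.grab_frame(cam); W=cloud(f); r=manip.cut_out(cam,"seal")
    if save: cv2.imwrite(save,cv2.resize(f["image"][230:410,230:430],(660,594),interpolation=2))
    m=cv2.erode(r[0]["mask"].astype(np.uint8),np.ones((3,3)))>0; m&=f["range_z"]>0
    W[~m]=np.nan; a=np.radians(yaw); X=np.array([np.cos(a),np.sin(a),0])
    du=W[3:-3,6:]-W[3:-3,:-6]; dv=W[6:,3:-3]-W[:-6,3:-3]; N=np.cross(dv,du); N/=np.linalg.norm(N,axis=-1,keepdims=True)
    N[N@f["T"][:3,2]>0]*=-1
    n=N.reshape(-1,3); n=n[~np.isnan(n[:,0])]; Y=np.array([np.sin(a),-np.cos(a),0])
    n=n[abs(n@Y)<.35]; e=np.degrees(np.arctan2(n[:,2],-n@X))
    h,b=np.histogram(e,np.arange(-100,185,5)); 
    print("score",round(r[0]["score"],2),"elev of -x normal:",[(int(b[i])+2,int(h[i])) for i in np.argsort(-h)[:5]])
    P=W[m]; print("n",len(P),"along x",np.round(np.percentile(P@X,[2,98]),3),"z",np.round(np.percentile(P[:,2],[2,98]),3), "y",np.round(np.percentile(P@Y,[2,98]),3))
    s=manip.read_state(); print("tcp x,y",s["position"]@X,s["position"]@Y,s["position"][2],"F",s["wrist_force"].round(1),"grip",s["grasp_force"].round(1),"t",s["time_s"])
E
python3 -c "
from h import *
tilt()"
```

```text
score 0.83 elev of -x normal: [(-3, 79), (2, 61), (12, 6), (7, 5), (17, 5)]
n 664 along x [-0.533 -0.498] z [0.012 0.103] y [0.349 0.382]Traceback (most recent call last):
  File "<string>", line 3, in <module>
    tilt()
    ~~~~^^
  File "h.py", line 32, in tilt
    s=manip.read_state(); print("tcp x,y",s["position"]@X,s["position"]@Y,s["position"][2],"F",s["wrist_force"].round(1),"grip",s["grasp_force"].round(1),"t",s["time_s"])
                                                                                                                                ^^^^^^^^^^^^^^^^^^^^^^
AttributeError: 'float' object has no attribute 'round'
```

It slid without tilting, because the grip was too tight. I'll take a lighter and higher grip, then press down while dragging.

>>> {"method": "servo_tool", "body": {"targets": [0.3, 0, 0, 0, 0, 0.3, 0, 0, 0, 0, 0.3, 0, 0, -1.0, 0, 1, 0, 0, 0, 0, 1, 0, 0, 0, 0, 1, 0, 0, 0, 0, 1, 0, 0, 0.2, 0, 1, 0, 0, 0.2, 0], "force": 20}}

```text
time_s: 6.72
position: [0.5812, -0.2499, 0.0662]
tcp_rot: [180.0, 0.2, 121.1]
wrist_force: [-10.0, 3.5, 34.3]
gripper_width: 0.0398
grasp_force: 28.2
```

>>> {"method": "servo_tool", "body": {"targets": [1, 0.5, 0, 0, 0, 1, 0.5, 0, 0, 0, 1, 0.5, 0, 0, 0, 1, 0.3, 0, 0, 0]}}

```text
time_s: 7.22
position: [0.5757, -0.2402, 0.067]
tcp_rot: [-180.0, 1.0, 121.0]
wrist_force: [-1.1, -7.8, 17.4]
gripper_width: 0.0397
grasp_force: 26.8
```

```bash
sed -i 's/s\["grasp_force"\].round(1)/round(s["grasp_force"],1)/' h.py; python3 -c "
from h import *
tilt()"
```

```text
score 0.83 elev of -x normal: [(7, 199), (2, 39), (12, 39), (32, 7), (17, 6)]
n 942 along x [-0.53  -0.495] z [0.014 0.106] y [0.349 0.385]
tcp x,y -0.502012678991772 0.36973563615346333 0.06696837451114311 F [-1.7 -7.4 17.6] grip 26.8 t 7.325
```

>>> {"method": "servo_tool", "body": {"targets": [1, 0.6, 0, 0, 0, 1, 0.7, 0, 0, 0, 1, 0.7, 0, 0, 0, 1, 0.7, 0, 0.1, 0, 1, 0.7, 0, 0.2, 0, 1, 0.7, 0, 0.3, 0]}}

```text
time_s: 8.07
position: [0.5514, -0.2005, 0.0572]
tcp_rot: [180.0, 0.3, 121.1]
wrist_force: [-1.1, -1.5, 4.9]
gripper_width: 0.0398
grasp_force: 26.4
```

```bash
python3 -c "
from h import *
tilt()"
```

```text
score 0.87 elev of -x normal: [(37, 209), (32, 150), (42, 136), (27, 72), (47, 57)]
n 1381 along x [-0.52  -0.467] z [0.022 0.103] y [0.349 0.385]
tcp x,y -0.45419595098852106 0.36926945066958017 0.056338923378305414 F [-1.4 -0.9  5.5] grip 26.4 t 8.175
```

>>> {"method": "servo_tool", "body": {"targets": [1, 0.8, 0, 0.5, 0, 1, 0.8, 0, 0.5, 0, 1, 0.6, 0, 0.5, 0, 1, 0.5, 0, 0.5, 0, 1, 0.5, 0, 0.5, 0, 1, 0.4, 0, 0.6, 0, 1, 0.3, 0, 0.5, 0, 1, 0, 0, 0, 0]}}

```text
time_s: 9.18
position: [0.5291, -0.1642, 0.0185]
tcp_rot: [-180.0, -0.1, 121.2]
wrist_force: [1.4, -1.0, -1.7]
gripper_width: 0.0396
grasp_force: 25.9
```

```bash
python3 -c "
from h import *
tilt(save='pics/s2.png')"
```

```text
score 0.69 elev of -x normal: [(72, 163), (77, 137), (67, 110), (82, 91), (62, 74)]
n 1332 along x [-0.498 -0.423] z [0.02  0.063] y [0.349 0.384]
tcp x,y -0.41303243775439863 0.36880782928058947 0.018609321713444028 F [ 1.5 -1.1 -2.1] grip 25.8 t 9.275
```

View pics/s2.png

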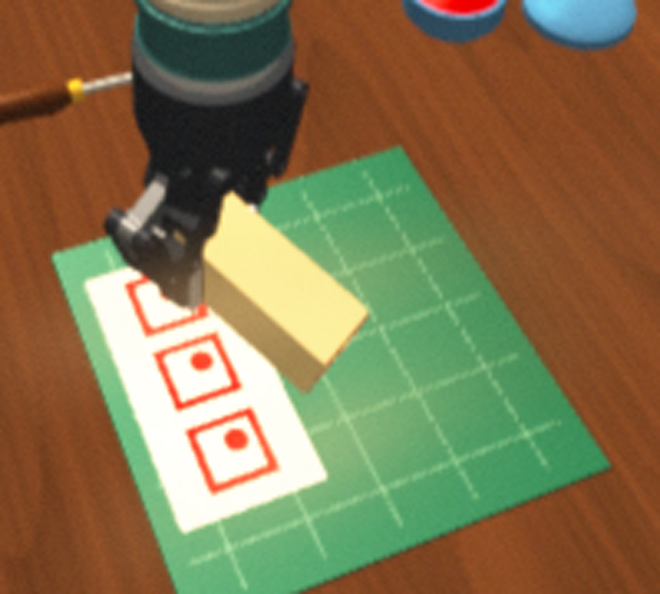

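>>> {"method": "servo_tool", "body": {"targets": [1, 0.3, 0, 0.5, 0, 1, 0.2, 0, 0.5, 0, 1, 0.1, 0, 0.2, 0, 1, 0, 0, 0.1, 0, 1, 0, 0, 0, 0]}}

```text
time_s: 9.9
position: [0.5263, -0.1596, 0.0062]
tcp_rot: [-180.0, -0.1, 121.1]
wrist_force: [-0.5, -0.5, 1.0]
gripper_width: 0.0397
grasp_force: 26.2
```

```bash
python3 -c "
from h import *
tilt()"
```

```text
score 0.83 elev of -x normal: [(82, 170), (77, 123), (87, 120), (72, 80), (92, 61)]
n 1352 along x [-0.495 -0.42 ] z [0.014 0.052] y [0.349 0.385]
tcp x,y -0.40786919653588377 0.36893732159071674 0.006150949691221506 F [0.8 0.6 0.4] grip 26.2 t 10.0
```

>>> {"method": "servo_tool", "body": {"targets": [1, 0.1, 0, 0.2, 0, 1, 0, 0, 0.2, 0, 1, 0, 0, 0.2, 0, 1, 0, 0, 0, 0]}}

```text
time_s: 10.5
position: [0.5257, -0.1585, 0.0016]
tcp_rot: [-180.0, -0.1, 121.1]
wrist_force: [-5.0, 2.3, 13.9]
gripper_width: 0.0404
grasp_force: 32.6
```

```bash
python3 -c "
from h import *
tilt()"
```

```text
score 0.66 elev of -x normal: [(87, 176), (82, 145), (92, 105), (77, 97), (72, 42)]
n 1376 along x [-0.494 -0.416] z [0.013 0.048] y [0.349 0.385]
tcp x,y -0.4066372410160723 0.3689584054694167 0.0015581289946562625 F [-4.4  3.  14.8] grip 32.6 t 10.6
```

```bash
cat >> h.py <<'E'
def topface(yaw=121.0,lo=.036,hi=.065):
    a=np.radians(yaw); X=np.array([np.cos(a),np.sin(a),0]);Y=np.array([np.sin(a),-np.cos(a),0])
    for cam in("side","top"):
        f=manip.grab_frame(cam); W=cloud(f); r=manip.cut_out(cam,"seal")
        if not r: continue
        m=cv2.erode(r[0]["mask"].astype(np.uint8),np.ones((3,3)))>0; P=W[m&(f["range_z"]>0)]; P=P[(P[:,2]>lo)&(P[:,2]<hi)]
        for _ in range(3):
            A=np.c_[P@X,P@Y,np.ones(len(P))]; k=np.linalg.lstsq(A,P[:,2],rcond=None)[0]; P=P[abs(A@k-P[:,2])<.004]
        print(cam,len(P),"slope deg x,y",np.degrees(np.arctan(k[:2])).round(1),"x",np.percentile(P@X,[1,99]).round(4),"y",np.percentile(P@Y,[1,99]).round(4),"z",P[:,2].min().round(4),P[:,2].max().round(4),rect(P))
E
python3 -c "
from h import *
topface()"
```

```text
side 964 slope deg x,y [4.3 1.2] x [-0.4937 -0.412 ] y [0.3487 0.3864] z 0.0377 0.0499 (array([ 547.4, -197.9]), array([39.4, 86.5]), 29.3)
```

The seal is still about 4° off flat, probably because the fingertips touch the mat. I'll press a little more, then ease the grip gradually.

>>> {"method": "servo_tool", "body": {"targets": [1, 0.2, 0, 0.2, 0, 1, 0.2, 0, 0.1, 0, 1, 0, 0, 0, 0]}}

```text
time_s: 11.18
position: [0.5257, -0.1585, 0.0015]
tcp_rot: [-179.9, 0.4, 121.1]
wrist_force: [-7.9, -3.6, 27.1]
gripper_width: 0.0396
grasp_force: 43.0
```

```bash
python3 -c "
from h import *
topface()"
```

```text
Traceback (most recent call last):
  File "h.py", line 41, in topface
    print(cam,len(P),"slope deg x,y",np.degrees(np.arctan(k[:2])).round(1),"x",np.percentile(P@X,[1,99]).round(4),"y",np.percentile(P@Y,[1,99]).round(4),"z",P[:,2].min().round(4),P[:,2].max().round(4),rect(P))
                                                                               ~~~~~~~~~~~~~^^^^^^^^^^^^
IndexError: index -1 is out of bounds for axis 0 with size 0
```

>>> {"method": "servo_tool", "body": {"targets": [0.6, 0, 0, -0.3, 0, 0.58, 0, 0, 0, 0, 0.56, 0, 0, 0, 0, 0.55, 0, 0, 0, 0], "force": 20}}

```text
time_s: 11.78
position: [0.5251, -0.1566, 0.0016]
tcp_rot: [180.0, 0.1, 121.1]
wrist_force: [-1.6, -1.5, 11.5]
gripper_width: 0.0398
grasp_force: 33.2
```

```bash
sed -i 's/        for _ in range(3):/        if len(P)<60: continue\n        for _ in range(3):/' h.py; python3 -c "
from h import *
topface();s=manip.read_state();print(s['gripper_width'],s['grasp_force'],s['wrist_force'])"
```

```text
side 928 slope deg x,y [4.1 1. ] x [-0.4919 -0.4125] y [0.3492 0.386 ] z 0.038 0.05 (array([ 547. , -197.4]), array([38.5, 83.6]), 33.3)
0.03968493885552705 33.20444606244564 [-2.01176133 -2.01642822 11.46239327]
```

>>> {"method": "servo_tool", "body": {"targets": [0.54, 0, 0, -0.1, 0, 0.535, 0, 0, 0, 0, 0.53, 0, 0, 0, 0]}}

```text
time_s: 12.35
position: [0.5249, -0.1562, 0.0015]
tcp_rot: [180.0, 0.1, 121.1]
wrist_force: [1.3, -2.7, 4.3]
gripper_width: 0.04
grasp_force: 2.0
```

>>> {"method": "servo_tool", "body": {"targets": [0.525, 0, 0, 0, 0, 0.52, 0, 0, 0, 0]}}

```text
time_s: 12.6
position: [0.5246, -0.1555, 0.0014]
tcp_rot: [179.9, 0.0, 121.2]
wrist_force: [1.6, -2.1, 4.1]
gripper_width: 0.0408
grasp_force: 1.7
```

```bash
python3 -c "
from h import *
topface();s=manip.read_state();print(s['gripper_width'],s['grasp_force'],s['wrist_force'])"
```

```text
side 918 slope deg x,y [0.1 0.6] x [-0.4892 -0.4102] y [0.3494 0.3868] z 0.0381 0.0453 (array([ 546.4, -195. ]), array([39.4, 82.8]), 32.2)
0.041462886768240934 1.773478650184316 [ 2.9246884  -1.56499751  4.36207853]
```

>>> {"method": "servo_tool", "body": {"targets": [0.45, 0, 0, 0, 0, 0.3, 0, 0, 0, 0, 0.2, 0, 0, 0, 0, 0.1, 0, 0, -2.0, 0, 0.1, 0, 0, -4.0, 0, 0.1, -4.0, 0, -3.0, 0, 0.1, -3.5, 0, 0, 0, 0.1, 0, 0, 0, 0]}}

```text
time_s: 13.8
position: [0.5643, -0.2219, 0.0918]
tcp_rot: [179.9, 0.1, 121.0]
wrist_force: [-0.7, -0.4, -0.2]
gripper_width: 0.077
grasp_force: 0.0
```

```bash
python3 -c "
from h import *
topface();s=manip.read_state();print(s['gripper_width'],s['position'],s['wrist_force'])
f=manip.grab_frame('side');cv2.imwrite('pics/s3.png',cv2.resize(f['image'][230:410,230:430],(660,594),interpolation=2))"
```

```text
side 641 slope deg x,y [0.1 1.7] x [-0.4893 -0.3937] y [0.349  0.3856] z 0.0374 0.0453 (array([ 541.9, -189. ]), array([37.9, 97.2]), 32.2)
top 517 slope deg x,y [-0.4  0.4] x [-0.4831 -0.3884] y [0.3527 0.3881] z 0.0374 0.0456 (array([ 542.1, -183.5]), array([36.5, 98.5]), 31.6)
0.07701510261414093 [ 0.56129187 -0.21858687  0.09024353] [-0.89303832  0.51750652  0.11673611]
```

View pics/s3.png

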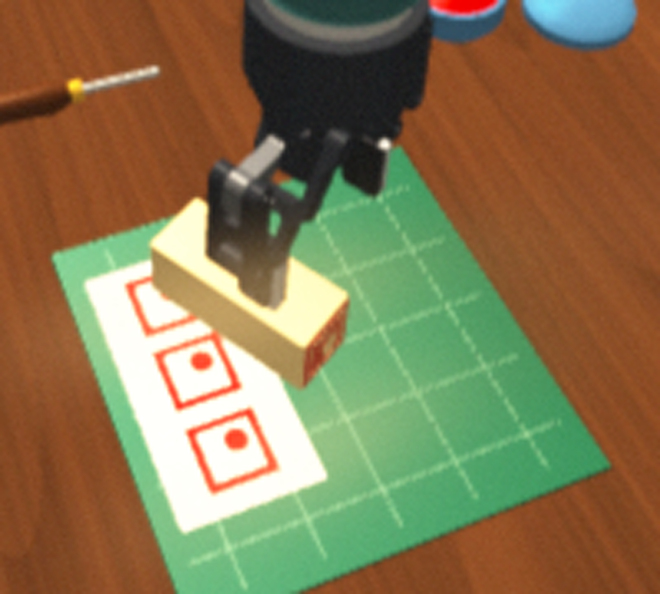

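The seal lies flat and released, with the red face at lower right (≈(325,350) in the crop). Now I'll take a fresh hold near the face end.

>>> {"method": "servo_tool", "body": {"targets": [0.1, -0.3, 0, 0, 0, 0.1, 0, 0, 3.0, 0, 0.2, 0, 0, 3.0, 0, 0.3, 0, 0, 2.0, 0, 0.3, 0, 0, 0, 0]}}

```text
time_s: 14.68
position: [0.5624, -0.2212, 0.0094]
tcp_rot: [-179.9, -0.2, 121.2]
wrist_force: [0.3, 0.9, 0.3]
gripper_width: 0.0597
grasp_force: 0.0
```

>>> {"method": "servo_tool", "body": {"targets": [0.4, 0, 0, 0.3, 0, 0.5, 0, 0, 0, 0, 0.54, 0, 0, 0, 0, 0.54, 0, 0, 0, 0], "force": 20}}

```text
time_s: 15.18
position: [0.5651, -0.2228, 0.0094]
tcp_rot: [180.0, 0.1, 121.1]
wrist_force: [-0.6, -0.2, 4.4]
gripper_width: 0.0397
grasp_force: 21.0
```

```bash
python3 -c "
from h import *
tilt()"
```

```text
score 0.82 elev of -x normal: [(87, 87), (92, 76), (82, 46), (97, 38), (77, 19)]
n 769 along x [-0.489 -0.394] z [0.011 0.044] y [0.349 0.385]
tcp x,y -0.4820650401423565 0.36965399241978597 0.0093891538631189 F [-1.7  0.4  6. ] grip 21.2 t 15.275
```

>>> {"method": "servo_tool", "body": {"targets": [0.53, 0, 0, 0, 0, 0.53, 0.3, 0, -0.7, 0, 0.53, 0.3, 0, -0.8, 0, 0.53, 0.5, 0, -0.8, 0, 0.53, 0, 0, 0, 0]}}

```text
time_s: 15.9
position: [0.5587, -0.2128, 0.0323]
tcp_rot: [180.0, 0.1, 121.2]
wrist_force: [-0.4, -0.8, 1.0]
gripper_width: 0.04
grasp_force: 0.0
```

```bash
python3 -c "
from h import *
tilt()"
```

```text
score 0.86 elev of -x normal: [(87, 29), (92, 27), (97, 22), (82, 19), (77, 16)]
n 657 along x [-0.49  -0.394] z [0.012 0.044] y [0.349 0.383]
tcp x,y -0.47023631202936916 0.36917530603786813 0.03155314903773972 F [-0.   0.9 -0.1] grip 0.1 t 16.0
```

>>> {"method": "servo_tool", "body": {"targets": [0.5, -0.6, 0, 0.7, 0, 0.5, -0.6, 0, 0.8, 0, 0.5, 0, 0, 0.7, 0, 0.537, 0, 0, 0, 0, 0.537, 0, 0, 0, 0]}}

```text
time_s: 16.62
position: [0.5639, -0.2228, 0.0083]
tcp_rot: [-179.9, -0.1, 121.1]
wrist_force: [-0.7, -0.4, -4.3]
gripper_width: 0.0396
grasp_force: 14.6
```

>>> {"method": "servo_tool", "body": {"targets": [0.537, 0.2, 0, -0.5, 0, 0.537, 0.2, 0, -0.6, 0, 0.537, 0.3, 0, -0.6, 0, 0.537, 0.4, 0, -0.6, 0, 0.537, 0, 0, 0, 0]}}

```text
time_s: 17.25
position: [0.5595, -0.2137, 0.0332]
tcp_rot: [180.0, 0.1, 121.2]
wrist_force: [-0.8, 0.5, -4.5]
gripper_width: 0.0396
grasp_force: 14.5
```

```bash
python3 -c "
from h import *
tilt()"
```

```text
score 0.74 elev of -x normal: [(87, 67), (92, 60), (82, 53), (97, 52), (102, 16)]
n 710 along x [-0.479 -0.383] z [0.036 0.069] y [0.349 0.384]
tcp x,y -0.4712798445729596 0.369247447812502 0.032475844636805584 F [-0.6  0.2 -3.4] grip 14.5 t 17.35
```

>>> {"method": "servo_tool", "body": {"targets": [0.537, 0, 0, 0.6, 0, 0.537, 0, 0, 0.6, 0, 0.536, 0, 0, 0, 0, 0.535, 0, 0, 0, 0, 0.535, 0, 0, 0, 0]}}

```text
time_s: 17.98
position: [0.5594, -0.214, 0.0204]
tcp_rot: [180.0, 0.0, 121.1]
wrist_force: [0.5, 0.1, -3.8]
gripper_width: 0.0395
grasp_force: 14.2
```

```bash
python3 -c "
from h import *
tilt()"
```

```text
score 0.82 elev of -x normal: [(92, 80), (87, 71), (97, 52), (82, 43), (102, 22)]
n 763 along x [-0.479 -0.384] z [0.022 0.056] y [0.349 0.385]
tcp x,y -0.4715268283063101 0.36934197339321745 0.02055564471875559 F [ 0.7  0.5 -3.6] grip 14.2 t 18.075
```

>>> {"method": "servo_tool", "body": {"targets": [0.533, 0, 0, 0.3, 0, 0.533, 0, 0, 0, 0]}}

```text
time_s: 18.32
position: [0.56, -0.2143, 0.0178]
tcp_rot: [180.0, 0.1, 121.1]
wrist_force: [0.4, -1.1, -1.2]
gripper_width: 0.0401
grasp_force: 6.8
```

>>> {"method": "servo_tool", "body": {"targets": [0.532, 0, 0, 0, 0, 0.532, 0, 0, 0, 0]}}

```text
time_s: 18.58
position: [0.5598, -0.2142, 0.0177]
tcp_rot: [180.0, 0.1, 121.1]
wrist_force: [0.7, -0.9, -0.8]
gripper_width: 0.0396
grasp_force: 1.8
```

```bash
python3 -c "
from h import *
tilt()"
```

```text
score 0.84 elev of -x normal: [(97, 75), (92, 67), (102, 52), (87, 35), (107, 16)]
n 736 along x [-0.481 -0.383] z [0.013 0.048] y [0.349 0.385]
tcp x,y -0.47192541910743824 0.3695084091504565 0.017697221589261316 F [ 1.8 -1.6 -1.1] grip 1.9 t 18.675
```

>>> {"method": "servo_tool", "body": {"targets": [0.534, 0, 0, 0, 0, 0.534, 0.3, 0, -0.6, 0, 0.534, 0.4, 0, -0.7, 0, 0.534, 0, 0, 0, 0]}}

```text
time_s: 19.18
position: [0.5549, -0.207, 0.0307]
tcp_rot: [-180.0, -0.1, 121.2]
wrist_force: [0.3, -0.3, -1.7]
gripper_width: 0.04
grasp_force: 6.4
```

```bash
python3 -c "
from h import *
tilt()"
```

```text
score 0.59 elev of -x normal: [(102, 71), (107, 60), (97, 28), (112, 18), (12, 13)]
n 703 along x [-0.475 -0.375] z [0.014 0.057] y [0.348 0.384]
tcp x,y -0.46346127486710187 0.36899251084276513 0.03031104671751199 F [-0.9  0.9 -1.6] grip 6.4 t 19.275
```

>>> {"method": "servo_tool", "body": {"targets": [0.534, 0.5, 0, -0.7, 0, 0.534, 0.5, 0, -0.7, 0, 0.534, 0.6, 0, -0.7, 0, 0.534, 0.7, 0, -0.6, 0, 0.534, 0.7, 0, -0.5, 0, 0.534, 0.7, 0, -0.5, 0, 0.534, 0, 0, 0, 0]}}

```text
time_s: 20.15
position: [0.5363, -0.1756, 0.0679]
tcp_rot: [180.0, -0.0, 121.2]
wrist_force: [-0.5, -0.7, 0.3]
gripper_width: 0.0396
grasp_force: 6.4
```

```bash
python3 -c "
from h import *
tilt(save='pics/s4.png')"
```

```text
score 0.81 elev of -x normal: [(37, 23), (47, 23), (42, 18), (32, 11), (52, 10)]
n 558 along x [-0.448 -0.363] z [0.018 0.093] y [0.348 0.383]
tcp x,y -0.4272669922937205 0.36919484390312685 0.06759072366041756 F [-0.7 -0.8  0.5] grip 6.5 t 20.25
```

View pics/s4.png

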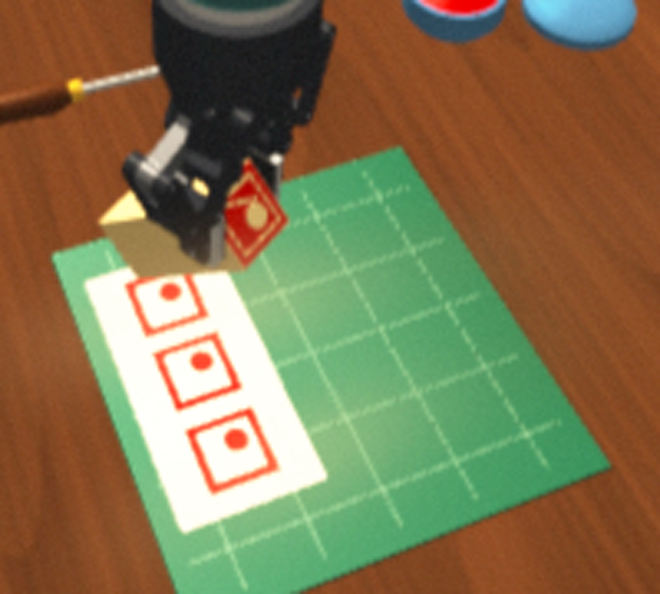

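>>> {"method": "servo_tool", "body": {"targets": [0.545, 0, 0, 0, 0, 0.545, 0, 0, 0, 0, 0.545, 0, 0, -1.0, 0, 0.545, -2.0, 0, 0, 0, 0.545, -2.0, 0, 0, 0, 0.545, 0, 0, 0.7, 0, 0.545, 0, 0, 0.2, 0, 0.545, 0, 0, 0, 0]}}

```text
time_s: 21.25
position: [0.5569, -0.2104, 0.0682]
tcp_rot: [-180.0, -0.0, 121.1]
wrist_force: [1.0, 0.0, -2.4]
gripper_width: 0.0398
grasp_force: 21.4
```

```bash
python3 -c "
from h import *
tilt()"
```

```text
score 0.77 elev of -x normal: [(47, 29), (42, 25), (32, 16), (52, 14), (37, 12)]
n 650 along x [-0.489 -0.401] z [0.018 0.091] y [0.348 0.384]
tcp x,y -0.4667469870988798 0.3691205038270935 0.06815867556372852 F [ 0.1  0.  -3.1] grip 21.4 t 21.35
```

>>> {"method": "servo_tool", "body": {"targets": [0.537, 0, 0, 0.1, 0, 0.534, 0, 0, 0, 0, 0.534, 0.6, 0, -0.3, 0, 0.534, 0.6, 0, -0.3, 0, 0.534, 0.6, 0, -0.2, 0, 0.534, 0.6, 0, -0.1, 0, 0.534, 0, 0, 0, 0]}}

```text
time_s: 22.22
position: [0.5442, -0.1892, 0.0762]
tcp_rot: [-180.0, -0.0, 121.2]
wrist_force: [0.3, 0.5, -3.4]
gripper_width: 0.0398
grasp_force: 10.0
```

```bash
python3 -c "
from h import *
tilt()"
```

```text
score 0.92 elev of -x normal: [(42, 36), (52, 28), (47, 25), (37, 24), (32, 9)]
n 671 along x [-0.465 -0.377] z [0.025 0.102] y [0.348 0.385]
tcp x,y -0.4433252373310256 0.3692014922440055 0.07633259586517423 F [ 0.4  0.4 -2.4] grip 10.0 t 22.325
```

>>> {"method": "servo_tool", "body": {"targets": [0.534, 0, 0, 0.5, 0, 0.533, 0, 0, 0.1, 0, 0.533, 0, 0, 0, 0, 0.5325, 0, 0, 0, 0, 0.5325, 0, 0, 0, 0]}}

```text
time_s: 22.95
position: [0.5446, -0.1898, 0.0702]
tcp_rot: [-180.0, -0.0, 121.1]
wrist_force: [-0.5, 0.7, -2.8]
gripper_width: 0.04
grasp_force: 3.5
```

```bash
python3 -c "
from h import *
tilt()"
```

```text
score 0.93 elev of -x normal: [(47, 41), (42, 26), (52, 24), (37, 16), (57, 12)]
n 620 along x [-0.465 -0.382] z [0.02  0.096] y [0.348 0.384]
tcp x,y -0.44326655961886224 0.3690953092183997 0.07026145812560136 F [-0.6  0.4 -2.4] grip 3.5 t 23.05
```

>>> {"method": "servo_tool", "body": {"targets": [0.5325, 0, 0, 0.3, 0, 0.5325, 0.5, 0, -0.1, 0, 0.5325, 0.5, 0, -0.2, 0, 0.5325, 0.5, 0, -0.2, 0, 0.5325, 0.5, 0, -0.2, 0, 0.5325, 0, 0, 0, 0]}}

```text
time_s: 23.8
position: [0.5343, -0.172, 0.0749]
tcp_rot: [180.0, -0.0, 121.2]
wrist_force: [-0.0, -2.3, 6.7]
gripper_width: 0.0402
grasp_force: 5.5
```

```bash
python3 -c "
from h import *
tilt()"
```

```text
score 0.56 elev of -x normal: [(57, 43), (62, 41), (52, 28), (67, 19), (47, 16)]
n 680 along x [-0.449 -0.379] z [0.018 0.104] y [0.349 0.386]
tcp x,y -0.4227293666157351 0.3693813861252994 0.07486964583518368 F [ 0.  -2.6  7.4] grip 5.7 t 23.9
```

>>> {"method": "servo_tool", "body": {"targets": [0.533, 0.5, 0, -0.1, 0, 0.5335, 0.5, 0, 0, 0, 0.534, 0.5, 0, 0, 0, 0.534, 0.5, 0, 0, 0, 0.534, 0.5, 0, 0, 0, 0.534, 0.5, 0, 0, 0, 0.534, 0, 0, 0, 0]}}

```text
time_s: 24.78
position: [0.5178, -0.1455, 0.0746]
tcp_rot: [180.0, -0.2, 121.2]
wrist_force: [-0.1, 1.1, 2.2]
gripper_width: 0.0396
grasp_force: 6.4
```

```bash
python3 -c "
from h import *
tilt()"
```

```text
score 0.56 elev of -x normal: [(-13, 51), (77, 36), (72, 35), (82, 29), (67, 22)]
n 842 along x [-0.421 -0.373] z [0.018 0.106] y [0.348 0.384]
tcp x,y -0.39184615585816024 0.3689148223184233 0.07466544614514108 F [-0.3  0.7  1.4] grip 6.3 t 24.875
```

>>> {"method": "servo_tool", "body": {"targets": [0.534, 0.5, 0, 0, 0, 0.534, 0.5, 0, 0.1, 0, 0.534, 0.5, 0, 0.1, 0, 0.534, 0.5, 0, 0.1, 0, 0.534, 0.3, 0, 0.2, 0, 0.534, 0, 0, 0.2, 0, 0.534, 0, 0, 0, 0]}}

```text
time_s: 25.75
position: [0.507, -0.1277, 0.0699]
tcp_rot: [-180.0, 0.1, 121.1]
wrist_force: [-3.6, -0.3, 9.8]
gripper_width: 0.04
grasp_force: 8.0
```

```bash
python3 -c "
from h import *
tilt(save='pics/s5.png');topface(lo=.09,hi=.13)"
```

```text
score 0.82 elev of -x normal: [(2, 130), (-3, 102), (82, 30), (87, 30), (92, 27)]
n 1058 along x [-0.4   -0.366] z [0.011 0.104] y [0.348 0.384]
tcp x,y -0.37058936122052294 0.3688498696417595 0.06990900433136389 F [-3.6  0.8 10.1] grip 8.0 t 25.85
side 264 slope deg x,y [2.8 0.7] x [-0.3997 -0.3706] y [0.3488 0.3857] z 0.0979 0.1045 (array([ 513.1, -141.7]), array([37.3, 30.9]), 35.6)
```

View pics/s5.png

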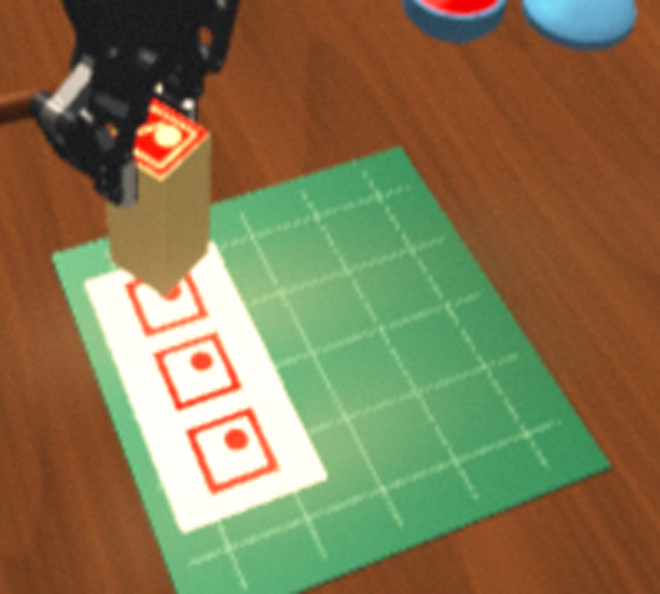

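It stands on its head with the red face up. I'll re-centre the hold and grip firmly.

>>> {"method": "servo_tool", "body": {"targets": [0.532, 0, 0, 0, 0, 0.53, 0, 0, -0.2, 0, 0.5, 0, 0, -0.1, 0, 0.35, 0, 0, 0, 0, 0.35, -0.8, 0, 0.6, 0, 0.35, 0, 0, 0.6, 0, 1, 0, 0, 0, 0, 1, 0, 0, 0, 0], "force": 35}}

```text
time_s: 27.05
position: [0.5103, -0.1339, 0.0585]
tcp_rot: [-179.9, -0.1, 121.1]
wrist_force: [-0.2, -0.5, -3.5]
gripper_width: 0.0398
grasp_force: 37.5
```

>>> {"method": "servo_tool", "body": {"targets": [1, 0, 0, 0, 0, 1, 0, 0, -0.5, 0, 1, 0, 0, -3.0, 0, 1, 0, 0, -5.0, 0, 1, 0, 0, -4.0, 0, 1, 0, 0, 0, 0]}}

```text
time_s: 27.8
position: [0.5143, -0.1354, 0.1887]
tcp_rot: [179.7, 0.4, 121.1]
wrist_force: [-1.5, -0.4, -4.2]
gripper_width: 0.0394
grasp_force: 37.7
```

```bash
python3 -c "
from h import *
tilt();topface(lo=.18,hi=.28)
s=manip.read_state();print(s['position'],s['tcp_rot'],s['joint_pos'].round(1))
p=s['position']
plan(p,s['tcp_rot'][2],[(1,.545,.0,.19,115.5,4),(1,.558,.216,.19,110.7,4)])"
```

```text
score 0.96 elev of -x normal: [(2, 202), (-3, 182), (7, 59), (87, 26), (92, 23)]
n 1322 along x [-0.403 -0.368] z [0.138 0.234] y [0.351 0.388]
tcp x,y -0.37798781093007566 0.36876459997041 0.18400517454677123 F [-0.7  0.5 -4.1] grip 37.7 t 27.9
side 109 slope deg x,y [55.4  9.9] x [-0.4    -0.3828] y [0.3488 0.3841] z 0.2007 0.2295 (array([ 516. , -146.5]), array([35.9, 17.6]), 29.7)
[ 0.50951447 -0.13360242  0.18211504] [-179.85121531   -0.19497782  121.13757015] [-21.7   7.9 -17.5  64.8  -0.   37.1]
1,2.4,2.5,-0.2,1.4,
1,2.5,2.4,-0.2,1.4,
1,2.5,2.4,-0.2,1.4,
1,2.6,2.3,-0.2,1.4,
1,4.7,2.6,0.0,1.2,
1,4.8,2.5,0.0,1.2,
1,4.8,2.4,0.0,1.2,
1,4.9,2.4,0.0,1.2,
[0.55828381 0.21611618 0.19011504] 110.73757014875731
```

>>> {"method": "servo_tool", "body": {"targets": [1, 2.4, 2.5, -0.1, 1.4, 1, 2.5, 2.4, -0.1, 1.4, 1, 2.5, 2.4, 0, 1.4, 1, 2.6, 2.3, 0, 1.4, 1, 4.8, 2.6, 0, 1.2, 1, 4.9, 2.5, 0, 1.3, 1, 4.9, 2.4, 0, 1.3, 1, 4.9, 2.4, 0, 1.2]}}

```text
time_s: 29.1
position: [0.558, 0.2197, 0.1846]
tcp_rot: [-179.8, 0.0, 110.5]
wrist_force: [1.0, -0.6, -3.5]
gripper_width: 0.0398
grasp_force: 37.6
```

>>> {"method": "servo_tool", "body": {"targets": [1, 0, 0, 0, 0, 1, 0, 0, 0, 0, 1, 0, 0, 0, 0]}}

```text
time_s: 29.48
position: [0.5585, 0.2169, 0.1855]
tcp_rot: [-179.9, 0.0, 110.5]
wrist_force: [0.2, -0.4, -3.4]
gripper_width: 0.0396
grasp_force: 37.8
```

```bash
cat > fit.py <<'E'
from h import *
s=manip.read_state(); print(s["position"],s["tcp_rot"],s["wrist_force"].round(1),s["time_s"])
a=np.radians(110.5); X=np.array([np.cos(a),np.sin(a)]);Y=np.array([np.sin(a),-np.cos(a)])
print("tcp XY",(s["position"][:2]@X).round(4),(s["position"][:2]@Y).round(4))
for cam,w in(("side",(.5593,.2155)),("top",(.5593,.2184))):
    f=manip.grab_frame(cam);W=cloud(f)
    for d in manip.cut_out(cam,"seal")[:1]:
        m=cv2.erode(d["mask"].astype(np.uint8),np.ones((2,2)))>0; P=W[m&(f["range_z"]>0)]; P=P[P[:,2]>.115]
        print(cam,round(d["score"],2),len(P),"X",np.percentile(P[:,:2]@X,[1,3,97,99]).round(4),"Y",np.percentile(P[:,:2]@Y,[1,3,97,99]).round(4),"z",np.percentile(P[:,2],[1,99]).round(3),rect(P),"well XY",np.round([w@X,w@Y],4))
    cv2.imwrite(f"pics/f_{cam}_{s['time_s']:.1f}.png",f["image"])
E
python3 fit.py
```

```text
[0.55848373 0.21694093 0.18553947] [-1.79901383e+02  9.97126937e-03  1.10459327e+02] [ 0.2 -0.4 -3.4] 29.475
tcp XY 0.0076 0.5991
side 0.68 828 X [-0.0163 -0.0158  0.0126  0.0158] Y [0.5785 0.5791 0.6167 0.6181] z [0.133 0.23 ] (array([560. , 209.4]), array([42.2, 38.1]), 25.3) well XY [0.006  0.5994]
top 0.66 135 X [-0.0131 -0.013  -0.0039 -0.0024] Y [0.5795 0.58   0.6096 0.6122] z [0.134 0.232] (array([561.1, 197.1]), array([11.1, 34.2]), 89.4) well XY [0.0087 0.6004]
```

>>> {"method": "servo_tool", "body": {"targets": [1, 0.3, 0.1, 0.5, 0, 1, 0, 0, 2.0, 0, 1, 0, 0, 2.0, 0, 1, 0, 0, 2.0, 0, 1, 0, 0, 1.5, 0, 1, 0, 0, 1.0, 0, 1, 0, 0, 0.5, 0, 1, 0, 0, 0, 0]}}

```text
time_s: 30.68
position: [0.5589, 0.2214, 0.0913]
tcp_rot: [-180.0, -0.0, 110.5]
wrist_force: [-0.0, 0.2, -3.4]
gripper_width: 0.0394
grasp_force: 37.8
```

```bash
sed -i 's/>.115/>.03/' fit.py; python3 fit.py; python3 -c "
import cv2,glob,os
fs=sorted(glob.glob('pics/f_*'),key=os.path.getmtime)[-2:]
s,t=[cv2.imread(x) for x in fs]
import numpy as np
cv2.imwrite('pics/v6.png',np.hstack([cv2.resize(s[110:240,190:320],(400,400),interpolation=2),cv2.resize(t[150:280,130:260],(400,400),interpolation=2)]))"
```

```text
[0.55887814 0.2213829  0.09130433] [-1.79997768e+02 -9.56199358e-04  1.10536648e+02] [-0.   0.2 -3.4] 30.675
tcp XY 0.0116 0.601
side 0.7 698 X [-0.0507 -0.0116  0.0194  0.0234] Y [0.5802 0.5808 0.619  0.6204] z [0.038 0.136] (array([567.3, 197.6]), array([42. , 80.7]), 19.9) well XY [0.006  0.5994]
top 0.52 87 X [-0.0089 -0.0088  0.0016  0.003 ] Y [0.5819 0.5823 0.6104 0.612 ] z [0.044 0.136] (array([560. , 201.5]), array([10.9, 32.6]), 89.1) well XY [0.0087 0.6004]
```

View pics/v6.png

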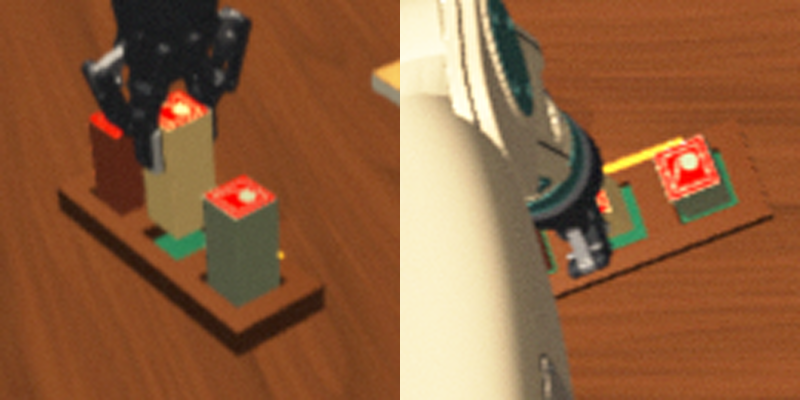

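>>> {"method": "servo_tool", "body": {"targets": [1, -0.1, -0.1, 0, 0, 1, 0, 0, 0.5, 0, 1, 0, 0, 0.6, 0, 1, 0, 0, 0.5, 0, 1, 0, 0, 0.4, 0, 1, 0, 0, 0.2, 0, 1, 0, 0, 0.1, 0, 1, 0, 0, 0, 0]}}

```text
time_s: 31.88
position: [0.5583, 0.2201, 0.0684]
tcp_rot: [180.0, -0.0, 110.5]
wrist_force: [0.9, -0.7, -4.9]
gripper_width: 0.0396
grasp_force: 37.8
```

Still hanging, about 3 mm above the floor.

>>> {"method": "servo_tool", "body": {"targets": [1, 0, 0, 0.1, 0, 1, 0, 0, 0.1, 0, 1, 0, 0, 0.1, 0, 1, 0, 0, 0, 0]}}

```text
time_s: 32.38
position: [0.5583, 0.2201, 0.0654]
tcp_rot: [180.0, -0.0, 110.5]
wrist_force: [0.0, -0.2, -2.8]
gripper_width: 0.0396
grasp_force: 37.7
```

>>> {"method": "servo_tool", "body": {"targets": [1, 0, 0, 0.1, 0, 1, 0, 0, 0.1, 0, 1, 0, 0, 0, 0]}}

```text
time_s: 32.75
position: [0.5584, 0.2201, 0.0653]
tcp_rot: [180.0, 0.0, 110.5]
wrist_force: [-4.1, -0.6, 8.5]
gripper_width: 0.0396
grasp_force: 39.1
```

>>> {"method": "servo_tool", "body": {"targets": [0.55, 0, 0, -0.1, 0, 0.54, 0, 0, -0.1, 0, 0.534, 0, 0, 0, 0, 0.53, 0, 0, 0, 0, 0.5, 0, 0, 0, 0, 0.35, 0, 0, 0, 0, 0.25, 0, 0, 0, 0, 0.25, 0, 0, 0, 0]}}

```text
time_s: 33.75
position: [0.5583, 0.2201, 0.0653]
tcp_rot: [180.0, -0.0, 110.5]
wrist_force: [-0.3, 1.1, 0.1]
gripper_width: 0.0643
grasp_force: 0.0
```

>>> {"method": "servo_tool", "body": {"targets": [0.25, 0, 0, -1.0, 0, 0.25, 0, 0, -3.0, 0, 0.25, 0, 0, -5.0, 0, 0.25, 0, 0, -5.0, 0, 0.25, -5.0, -3.0, -2.0, 0, 0.25, -6.0, -2.0, 0, 0, 0.25, -6.0, -1.0, 0, 0, 0.25, 0, 0, 0, 0]}}

```text
time_s: 34.75
position: [0.5626, 0.0369, 0.2264]
tcp_rot: [179.9, 0.1, 110.2]
wrist_force: [-0.1, 0.9, -0.3]
gripper_width: 0.064
grasp_force: 0.0
```

```bash
python3 fit.py; python3 -c "
import cv2,glob,os
fs=sorted(glob.glob('pics/f_*'),key=os.path.getmtime)[-2:]
s,t=[cv2.imread(x) for x in fs]
import numpy as np
cv2.imwrite('pics/v7.png',np.hstack([cv2.resize(s[110:240,190:320],(400,400),interpolation=2),cv2.resize(t[150:280,130:260],(400,400),interpolation=2)]))"
```

```text
[0.5625568  0.03690577 0.22642029] [1.79907998e+02 8.58782314e-02 1.10194718e+02] [-0.1  0.9 -0.3] 34.75
tcp XY -0.1624 0.5399
side 0.98 631 X [-0.0131 -0.0127  0.0212  0.0235] Y [0.5793 0.5798 0.6153 0.6182] z [0.032 0.11 ] (array([559.5, 215.8]), array([41.2, 40.5]), 20.7) well XY [0.006  0.5994]
top 0.94 337 X [-0.0098 -0.0095  0.0257  0.0266] Y [0.5807 0.5809 0.6152 0.6162] z [0.038 0.113] (array([558. , 217.9]), array([37.2, 37.3]), 20.3) well XY [0.0087 0.6004]
```

View pics/v7.png

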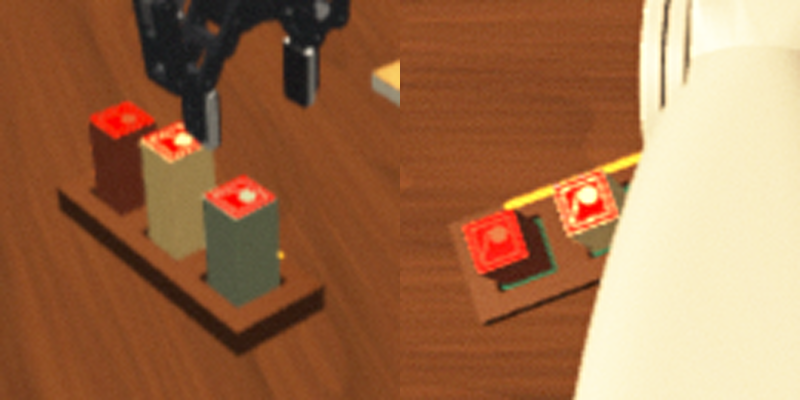

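The seal is seated with its top at 110 mm, square to the tray and red face up. The two visible sides (facing the robot and facing the grey seal) are plain.

```bash
python3 -c "
from workcell import manip
print(manip.hand_in())"
```

```text
the job is handed in; nothing more can be done
None
```

The cream seal was laid on its side on the mat and released, then picked up afresh and set fully down in the middle well, red face up; the bamboo side should face the brass edge, worked out from the plain sides since no picture showed it, and the job is handed in at about 35 s.

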